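Load the cementing turntable

TASK

The cementing turntable is half loaded: lay the two heel lifts from the bench on its two empty places, each flat inside its scribed outline, straight edge towards the hub along the low fence and rounded end outwards. The disc is on a free bearing and turns at a touch, so set the lifts down, not dropping them, without spinning it: its zero line must stay at the pointer, where the cementing round begins, and the two lifts already laid must stay where they are.

Things in the scene. Friction and masses are not known exactly. Their poses are not given: they have to be found in the camera images.
- lift_a_centre (a point): Centre, half-way up (5 mm above its support), of a D-shaped brown leather heel lift that lies flat on the bench: 65 mm (its x) by 68 mm (its y), 10 mm thick, 40 g. +x points to its straight edge, -x to its rounded end. From the straight edge back to this centre the sides are nearly parallel, 68 to 66 mm apart along y; behind it they curve in.
- lift_b_centre (a point): The other heel lift to load, the same as lift_a in every way. Either lift may go on either place. To the left of the lifts (at greater y) stand fixed things to keep clear of: a toggle clamp with an upright lever 200 mm high, 0.1 m or more from them, and behind it a cabinet 240 mm high.
- lift_a_edge (a point): Middle of lift_a's straight edge, half-way up: 32.5 mm from its centre along its +x.
- lift_b_edge (a point): Middle of lift_b's straight edge, half-way up: 32.5 mm from its centre along its +x.
- place_left (a point): Middle of the left empty place (seen from pointer to hub), on the disc's top face, 80 mm from its axis; turns with it. +x points to the hub; a lift's +x, +y should match this point's. A scribed heel outline surrounds it; a fence 4 mm high, 50 mm long along y, has its face 36.5 mm along +x, so a lift centred here stands 4 mm off it.
- place_right (a point): Middle of the right empty place (seen from pointer to hub), on the disc's top face, 80 mm from its axis; turns with it. +x points to the hub; a lift's +x, +y should match this point's. A scribed heel outline surrounds it; a fence 4 mm high, 50 mm long along y, has its face 36.5 mm along +x, so a lift centred here stands 4 mm off it.
- disc (a joint): Angle of the plywood disc (rad, counter-clockwise from above positive), 0 at the start, zero line at the pointer. Free bearing: 0.06 N at the rim starts it turning. Disc 240 mm across, 12 mm thick, top face 42 mm above the bench; hub cap 52 mm across, 10 mm above that face; four places 90 degrees apart, the two empty ones 45 degrees either side of the pointer.
- turntable: The turntable's fixed steel base, 170 mm across, origin on the bench under the disc's axis. Its -x points to the steel pointer, which comes up outside the rim, 140 mm from the axis, to 47 mm above the bench.
- zero_mark (a point): Rim end of the disc's zero line, on its top face, 120 mm from the axis.
- laid_1_centre (a point): A like heel lift that already lies on the disc, on the far side of the hub from the pointer: its centre, half-way up.
- laid_2_centre (a point): The other heel lift that already lies on the disc, likewise.

How it is judged:
At the end, for the whole second after the job is handed in: Both empty places hold a lift, flat (tilt under 0.045 rad), clear of the fence top, centred within 8 mm, straight edge to the hub and square within 10 degrees; zero line within 8.5 mm (4 degrees) of its start, disc at rest; laid lifts within 12 mm of their start ((((x of lift_a_centre in the frame of place_left between -0.008 and 0.0065 m and y of lift_a_centre in the frame of place_left between -0.008 and 0.008 m and z of lift_a_centre in the frame of place_left between 0.003 and 0.0068 m and x of lift_a_edge in the frame of place_left above 0 m and angle between the x axis of lift_a_centre and the x axis of place_left, either way round below 0.175 rad and angle between lift_a_centre's own z axis and vertical below 0.045 rad) and (x of lift_b_centre in the frame of place_right between -0.008 and 0.0065 m and y of lift_b_centre in the frame of place_right between -0.008 and 0.008 m and z of lift_b_centre in the frame of place_right between 0.003 and 0.0068 m and x of lift_b_edge in the frame of place_right above 0 m and angle between the x axis of lift_b_centre and the x axis of place_right, either way round below 0.175 rad and angle between lift_b_centre's own z axis and vertical below 0.045 rad)) or ((x of lift_a_centre in the frame of place_right between -0.008 and 0.0065 m and y of lift_a_centre in the frame of place_right between -0.008 and 0.008 m and z of lift_a_centre in the frame of place_right between 0.003 and 0.0068 m and x of lift_a_edge in the frame of place_right above 0 m and angle between the x axis of lift_a_centre and the x axis of place_right, either way round below 0.175 rad and angle between lift_a_centre's own z axis and vertical below 0.045 rad) and (x of lift_b_centre in the frame of place_left between -0.008 and 0.0065 m and y of lift_b_centre in the frame of place_left between -0.008 and 0.008 m and z of lift_b_centre in the frame of place_left between 0.003 and 0.0068 m and x of lift_b_edge in the frame of place_left above 0 m and angle between the x axis of lift_b_centre and the x axis of place_left, either way round below 0.175 rad and angle between lift_b_centre's own z axis and vertical below 0.045 rad))) and distance of zero_mark from where it was at the start of the episode below 0.0085 m and velocity of joint disc between -0.03 and 0.03 rad/s and distance of each of laid_1_centre, laid_2_centre from where it was at the start of the episode below 0.012 m); the robot touches nothing.
It fails at once if a lift is dropped on its place: moving at over 0.5 m/s within 40 mm of the place's point ((linear speed of lift_a above 0.5 m/s and (distance between lift_a_centre and place_left below 0.04 m or distance between lift_a_centre and place_right below 0.04 m)) or (linear speed of lift_b above 0.5 m/s and (distance between lift_b_centre and place_left below 0.04 m or distance between lift_b_centre and place_right below 0.04 m))).
It fails at once if the disc is spun: turned by more than 0.2 rad (11 degrees), even if it is turned back (value of joint disc above 0.2 rad or value of joint disc below -0.2 rad).
It fails at once if a lift already laid is shifted by more than 30 mm (distance of any of laid_1_centre, laid_2_centre from where it was at the start of the episode above 0.03 m).
It also fails if it takes over 59 s, if anything falls off the work surface, if the arm or the gripper's body presses on something with over 40 N, if the wrist force passes 120 N, or if a joint passes its speed limit or range.

ROBOT

A 6-joint arm with a two-finger parallel gripper is mounted at the origin on a cart in front of the work surface, level with it; the furniture and walls round the work are solid. World frame = base frame: x ahead of the robot, y to its left, z up, the work surface at z = 0. Lengths are in m, angles in rad, forces in N, time in s.
With the tool pointing down it reaches from about 0.35 to 0.875 m from the base axis. Payload 4.2 kg.
Tool frame: the origin (TCP) lies between the finger pads; the fingertips stand 19 mm ahead of it and the grasp point (between the pads) is the TCP; z points along the fingers, y is the direction in which the jaws open and shut (so a half turn about z gives the same grasp; the last joint's range is limited). The gripper opens to 87 mm and grips with 3 to 60 N. Pads are 19 mm wide; open, the fingers measure 117 mm over their backs; the gripper's body (75 mm by 190 mm) begins 51 mm behind the grasp point.
Start: joints at [1.559, 0.385, 0.008, 0, -1.194, -0.259], TCP at [0.167, 0.602, 0.242] pointing down, gripper open.
Joint ranges: [-3.14, 3.14], [-1.21, 2.06], [-1.07, 1.41], [-3.16, 2.05], [-2.99, -0.16], [-3.1, 3.1]. Speed limits (rad/s): [2.79, 2.79, 3.14, 3.14, 3.14, 3.14].

INTERFACE

Orientations are given as [roll, pitch, yaw] about the fixed x, y, z axes, in that order (R = Rz(yaw) Ry(pitch) Rx(roll)).
In Python, from bench import arm gives the robot as it stands.
- The arm moves only by the tool arm_command, never from a script. Its arguments are lists of equal length, an entry for each row: "delta_rot": the turn, a rotation vector about the world's x, y, z in degrees, a list of three; "offset": the shift along the world's x, y, z in mm, a list of three; "gripper": the closure, from 0 (fully open) to 1 (shut). A call has 1 to 12 rows; each row is the pose to reach, as a shift and turn from the pose measured when the call began; what a row does not reach only later rows make up. A row lasts 1/8 s, in which the tool goes at most 62.5 mm and 10.7 degrees, less where a joint would pass 70% of its speed; a pose out of reach is approached as far as the arm can. A call with a gripper value outside its range is refused whole. The fingers move at their own pace and stop on an object; "squeeze" is the grip in N (left out, the last holds). Time passes only in rows, so rows that repeat a pose let the fingers close. It gives the time, the measured TCP pose, the force and the opening at its end, in the units of the state.
- arm.get_obs(): the state, without advancing time (a new reading comes with each control period).
- arm.grab_frame(name): name is "scene" or "top"; returns a dict with "frame" (420x560x3 uint8, blue, green, red), "K" (3x3 intrinsics, pixels), "extrinsics" (4x4, takes a point from world to camera coordinates). Camera axes: x right, y up, looking along -z (the intrinsics and any distortion apply to the point x, -y, -z); pixel columns grow to the right and rows downward; lengths in m; the calibration is good to about 2 mm. A picture is of the moment at which its call begins. There is no depth.
- arm.sign_off(): hands the job in, once; it reports no verdict.
The state is a dict: "clock": time; "joint_pos": joint angles; "joint_vel": joint speeds; "tau": joint torques, N m; "tool_pos": TCP position; "tcp_rot": TCP orientation; "ft_force": force on the tool from outside, world axes, zero at the start; "ft_torque": the same for the moment, N m; "finger_gap": opening from 0.0 (shut) to 1.0 (fully open).
Only numpy, scipy, OpenCV 4.12 (cv2) and the standard library are available. Lean on these libraries where they do the work, as an engineer would, in place of code of your own. Each camera call takes 0.05 s, during which the arm holds its last target.

## Working session

There is one attempt and no reset: what is moved stays moved. The work goes in short steps, Python scripts to look and compute and a tool call to move; the robot and the scene stay as the last step left them, time stands still between calls to the robot, and variables do not carry over. Pictures are saved under pics/ and viewed, and the job is handed in when it is done.

Besides the shell and the picture viewer there is one more tool, called after ">>>" as name(argument=value, ...) on one line, values as JSON. arm_command: Moves the arm, as the interface text tells. Its arguments: {"type":"object","properties":{"delta_rot":{"type":"array"},"offset":{"type":"array"},"gripper":{"type":"array"},"squeeze":{"type":"number"}},"required":["delta_rot","offset","gripper"]}

```bash
mkdir -p pics; ls
python3 - <<'E'
from bench import arm
import cv2,numpy as np
np.set_printoptions(precision=4,suppress=True)
print(arm.get_obs())
for n in("scene","top"):
    f=arm.grab_frame(n); cv2.imwrite(f"pics/{n}0.png",f["frame"]); print(f["K"],f["extrinsics"],[k for k in f])
    np.savez(f"pics/{n}0.npz",frame=f["frame"],K=f["K"],E=f["extrinsics"])
E
```

```text
pics
{'clock': 0.0, 'joint_pos': array([ 1.5586,  0.3856,  0.0066, -0.0005, -1.194 , -0.2586]), 'joint_vel': array([-0.0007, -0.0003,  0.0013, -0.0001,  0.    ,  0.001 ]), 'tau': array([  0.0013, -39.0663,  18.7404,   4.2198,   0.011 ,  -0.0002]), 'tool_pos': array([0.167 , 0.6017, 0.2405]), 'tcp_rot': array([ 3.1394, -0.0001, -0.271 ]), 'ft_force': array([-1.064 ,  0.8414, -0.9145]), 'ft_torque': array([-0.0131,  0.0238,  0.0115]), 'finger_gap': 1.0028790345510759}
[[380.662    0.     279.9991]
 [  0.     380.662  207.5217]
 [  0.       0.       1.    ]] [[-0.4303 -0.9025 -0.0189  0.0102]
 [ 0.6426 -0.321   0.6957 -0.4941]
 [-0.634   0.2872  0.7181 -0.4738]
 [ 0.      0.      0.      1.    ]] ['frame', 'K', 'extrinsics']
[[492.8627   0.     280.4595]
 [  0.     492.8627 205.4701]
 [  0.       0.       1.    ]] [[ 0.0117 -0.9999  0.0023 -0.2721]
 [ 0.9788  0.0119  0.2046 -0.5486]
 [-0.2046 -0.0002  0.9788 -0.8131]
 [ 0.      0.      0.      1.    ]] ['frame', 'K', 'extrinsics']
```

View pics/scene0.png

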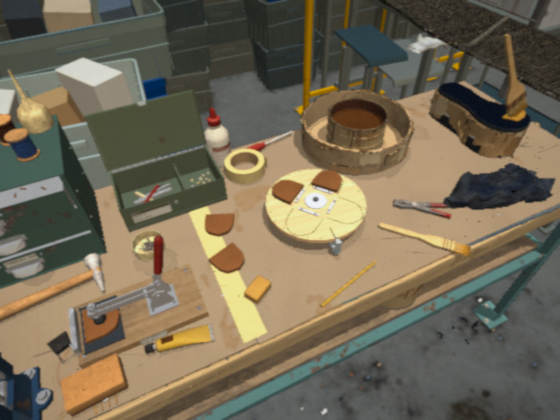

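View pics/top0.png

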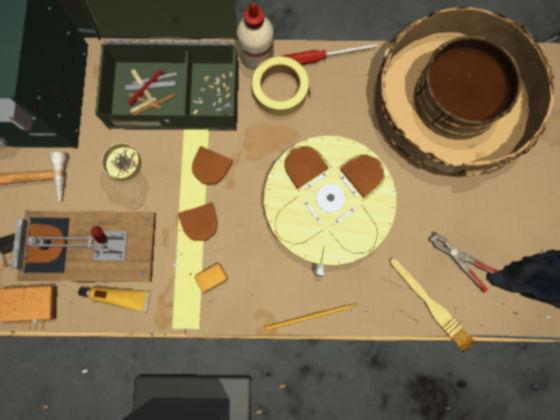

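```bash
cat > h.py <<'E'
import numpy as np,cv2
np.set_printoptions(precision=4,suppress=True)
def load(n):
    d=np.load(f"pics/{n}.npz"); return d["frame"],d["K"],d["E"]
def ray(K,E,uv,z):
    uv=np.atleast_2d(np.asarray(uv,float)); R,t=E[:3,:3],E[:3,3]
    d=np.c_[(uv[:,0]-K[0,2])/K[0,0],-(uv[:,1]-K[1,2])/K[1,1],-np.ones(len(uv))]@R
    c=-R.T@t
    return c+d*((z-c[2])/d[:,2])[:,None]
def proj(K,E,P):
    q=np.atleast_2d(P)@E[:3,:3].T+E[:3,3]
    return np.c_[K[0,0]*q[:,0]/-q[:,2]+K[0,2],K[1,1]*-q[:,1]/-q[:,2]+K[1,2]]
def brown(f):
    h=cv2.cvtColor(f,cv2.COLOR_BGR2HSV)
    m=((h[...,0]<16)&(h[...,1]>130)&(h[...,2]>60)&(h[...,2]<190)).astype(np.uint8)*255
    return cv2.morphologyEx(m,cv2.MORPH_OPEN,np.ones((3,3)))
E
python3 - <<'E'
from h import *
f,K,E=load("top0"); print("cam",-E[:3,:3].T@E[:3,3])
m=brown(f)
for c in cv2.findContours(m,0,1)[0]:
    a=cv2.contourArea(c)
    if a>300: print(a,cv2.boundingRect(c))
cv2.imwrite("pics/m0.png",m)
cv2.imwrite("pics/crop0.png",cv2.resize(f[120:290,170:410],None,fx=3.2,fy=3.2,interpolation=cv2.INTER_CUBIC))
E
```

```text
cam [ 0.3738 -0.2657  0.9087]
443.5 (27, 246, 36, 17)
977.0 (178, 203, 39, 37)
1012.5 (341, 156, 42, 40)
954.0 (193, 148, 40, 36)
1024.0 (285, 147, 42, 40)
353.0 (286, 50, 40, 15)
4143.0 (429, 49, 76, 73)
315.5 (244, 3, 20, 23)
```

View pics/crop0.png

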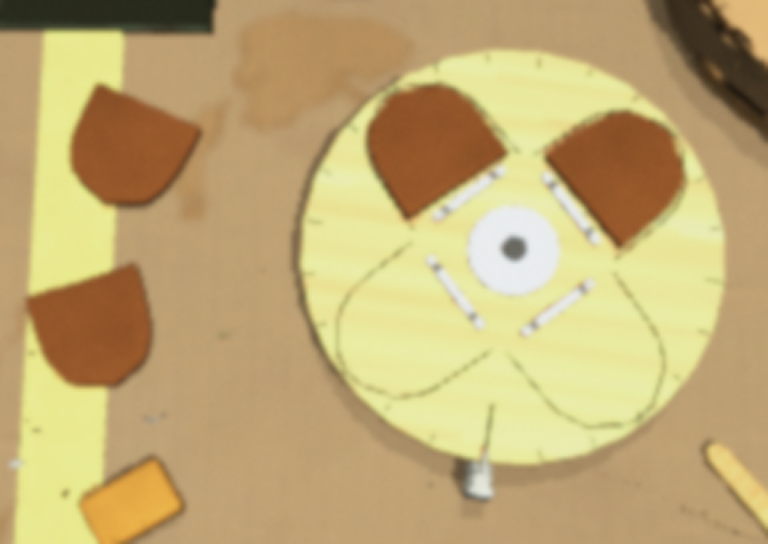

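View pics/m0.png

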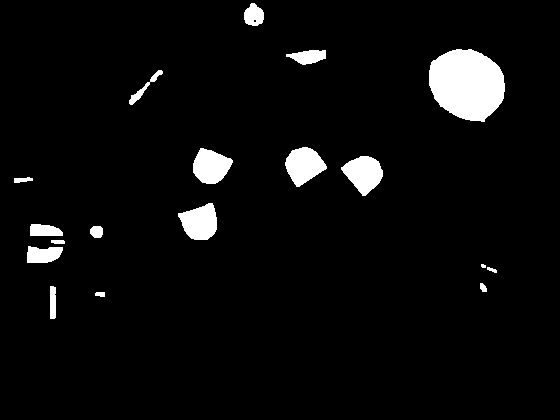

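```bash
cat >> h.py <<'E'
def lift(K,E,c,z):
    P=ray(K,E,c.reshape(-1,2),z)[:,:2]
    # scale-up contour: longest side of polygon = straight edge
    poly=cv2.approxPolyDP((P*1e4).astype(np.float32).reshape(-1,1,2),50,True).reshape(-1,2)/1e4
    L=[np.linalg.norm(poly[i]-poly[i-1]) for i in range(len(poly))]; i=int(np.argmax(L))
    a,b=poly[i-1],poly[i]; t=(b-a)/np.linalg.norm(b-a); n=np.array([-t[1],t[0]])
    cen=P.mean(0)
    if n@(cen-a)>0:n=-n   # n towards straight edge (+x)
    s=(P-a)@t; d=(P-a)@n
    k=(s>.008)&(s<L[i]-.008)&(abs(d)<.006)
    vx,vy,x0,y0=cv2.fitLine(P[k].astype(np.float32),cv2.DIST_L2,0,1e-4,1e-4).ravel()
    n2=np.array([-vy,vx]); n2*=np.sign(n2@n); y=np.array([-n2[1],n2[0]])
    e0=np.array([x0,y0]); X=(P-e0)@n2; Y=(P-e0)@y
    mid=(Y.max()+Y.min())/2
    xc=(X.min()+0)/2
    return dict(cen=e0+mid*y+xc*n2,yaw=np.arctan2(n2[1],n2[0]),lenx=-X.min(),leny=Y.max()-Y.min())
E
python3 - <<'E'
from h import *
for cam in("top0","scene0"):
    f,K,E=load(cam); print(cam)
    m=brown(f); 
    for c in cv2.findContours(m,0,1)[0]:
        a=cv2.contourArea(c)
        if 300<a<1100:
            u=c.reshape(-1,2).mean(0); p=ray(K,E,u,.01)[0]
            for z in((.01,.052)): print(u,z,lift(K,E,c,z))
    # hub/white etc
    h=cv2.cvtColor(f,cv2.COLOR_BGR2HSV)
    w=((h[...,1]<40)&(h[...,2]>190)).astype(np.uint8)*255
    for c in cv2.findContours(w,0,1)[0]:
        if cv2.contourArea(c)>15:
            (x,y),(aa,bb),an=cv2.minAreaRect(c)
            print("white",(x,y),aa,bb,cv2.contourArea(c),ray(K,E,[x,y],.052)[0],ray(K,E,[x,y],.046)[0])
    yl=((h[...,0]>20)&(h[...,0]<35)&(h[...,1]>60)&(h[...,2]>190)).astype(np.uint8)*255
    yl=cv2.morphologyEx(yl,cv2.MORPH_CLOSE,np.ones((5,5)))
    for c in cv2.findContours(yl,0,1)[0]:
        if cv2.contourArea(c)>4000:
            hh=cv2.convexHull(c); P=ray(K,E,hh.reshape(-1,2),.042)[:,:2]
            A=np.c_[2*P,np.ones(len(P))]; s=np.linalg.lstsq(A,(P**2).sum(1),rcond=None)[0]
            r=np.sqrt(s[2]+s[0]**2+s[1]**2); print("disc",s[:2],r,np.abs(np.linalg.norm(P-s[:2],axis=1)-r).max(),cv2.fitEllipse(hh))
E
```

```text
top0
[ 42.7582 253.8242] 0.01 {'cen': array([0.4642, 0.1638]), 'yaw': np.float32(0.048217256), 'lenx': np.float64(0.026031051742142205), 'leny': np.float64(0.06355888180248416)}
[ 42.7582 253.8242] 0.052 {'cen': array([0.46  , 0.1437]), 'yaw': np.float32(0.04821797), 'lenx': np.float64(0.02481452319566427), 'leny': np.float64(0.06058852738931665)}
[199.2054 220.8571] 0.01 {'cen': array([ 0.5248, -0.1171]), 'yaw': np.float32(0.3449815), 'lenx': np.float64(0.061815049226313), 'leny': np.float64(0.06760692605183088)}
[199.2054 220.8571] 0.052 {'cen': array([ 0.5177, -0.124 ]), 'yaw': np.float32(0.34499285), 'lenx': np.float64(0.0589262411957782), 'leny': np.float64(0.06444731307369855)}
[363.2816 172.699 ] 0.01 {'cen': array([ 0.6292, -0.4246]), 'yaw': np.float32(2.2458448), 'lenx': np.float64(0.06556944421804282), 'leny': np.float64(0.06994662686859991)}
[363.2816 172.699 ] 0.052 {'cen': array([ 0.6173, -0.4172]), 'yaw': np.float32(2.2458515), 'lenx': np.float64(0.06250512779824431), 'leny': np.float64(0.0666776737818717)}
[210.6731 165.2692] 0.01 {'cen': array([ 0.6331, -0.1311]), 'ya
[... 5418 characters left out ...]
4) 2.4000000953674316 14.40000057220459 20.5 [ 0.5974 -0.3263  0.052 ] [ 0.6029 -0.3292  0.046 ]
white (6.5, 101.5) 23.0 13.0 225.0 [1.4105 0.3232 0.052 ] [1.4237 0.3264 0.046 ]
white (87.8986587524414, 71.78953552246094) 61.397979736328125 22.88856315612793 884.5 [1.5046 0.0606 0.052 ] [1.5187 0.0613 0.046 ]
white (417.5, 47.5) 7.0 7.0 26.0 [ 1.1159 -1.1069  0.052 ] [ 1.1263 -1.1172  0.046 ]
white (428.9200134277344, 40.05999755859375) 5.098235130310059 17.53077507019043 42.0 [ 1.1494 -1.1911  0.052 ] [ 1.1601 -1.2023  0.046 ]
disc [ 0.5705 -0.3547] 0.11926828265216209 0.0009378165821577744 ((315.6545715332031, 204.21315002441406), (70.95366668701172, 101.16903686523438), 93.71013641357422)
```

Run:
```python
from h import *
f,K,E=load("top0"); g,K2,E2=load("scene0")
print("lever top (top cam) z.2",ray(K,E,[97,233],.2)); print("lever scene top/base",ray(K2,E2,[158,238],.2),ray(K2,E2,[160,300],.03))
print("cab corner top",ray(K,E,[80,146],.24),ray(K,E,[80,146],.0),"box corner",ray(K,E,[238,128],.05))
print("board corner",ray(K,E,[154,280],.02),ray(K,E,[154,212],.02))
o=np.array([.167,.6017,.2405])
A=np.array([.5241,-.1168]);ya=.345;ga=A+.009*np.array([np.cos(ya),np.sin(ya)])
B=np.array([.6324,-.1307]);yb=-.378;gb=B+.009*np.array([np.cos(yb),np.sin(yb)])
ax=np.array([.5692,-.3545]); th=np.deg2rad(37.0)
for nm,a in(("left",th+np.pi/2),("right",th+np.pi)):
    p=ax+.08*np.array([np.cos(a),np.sin(a)]); print(nm,p,"grasp tcp",p-.009*np.array([np.cos(a),np.sin(a)]),"yaw",np.rad2deg(a-np.pi))
    for F,k,e in((f,K,E),(g,K2,E2)): print(proj(k,e,np.r_[p,.042]))
print(ga,gb,(np.r_[ga,.0]-o)*1000,np.rad2deg(ya-np.pi+.271))
```

```text
lever top (top cam) z.2 [[0.4779 0.0001 0.2   ]]
lever scene top/base [[0.4758 0.0042 0.2   ]] [[0.477  0.0426 0.03  ]]
cab corner top [[0.5964 0.0202 0.24  ]] [[0.6763 0.1228 0.    ]] box corner [[ 0.6979 -0.1857  0.05  ]]
board corner [[ 0.4209 -0.0415  0.02  ]] [[ 0.5445 -0.0336  0.02  ]]
left [ 0.5211 -0.2906] grasp tcp [ 0.5265 -0.2978] yaw -53.000000000000014
[[294.2849 224.24  ]]
[[301.0882 223.8284]]
right [ 0.5053 -0.4026] grasp tcp [ 0.5125 -0.3972] yaw 36.999999999999986
[[357.3159 233.7384]]
[[347.2438 212.2339]]
[ 0.5326 -0.1138] [ 0.6408 -0.134 ] [ 365.5697 -715.4562 -240.5   ] -144.70579981994132
```

Run:
```python
from h import *
f,K,E=load("top0"); g,K2,E2=load("scene0")
a=cv2.resize(f[80:180,80:260],None,fx=4,fy=4,interpolation=cv2.INTER_CUBIC)
b=cv2.resize(g[140:260,90:250],None,fx=4.5,fy=4.5,interpolation=cv2.INTER_CUBIC)
cv2.imwrite("pics/tinA.png",a);cv2.imwrite("pics/tinB.png",b)
```

```text
(no output)
```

View pics/tinA.png

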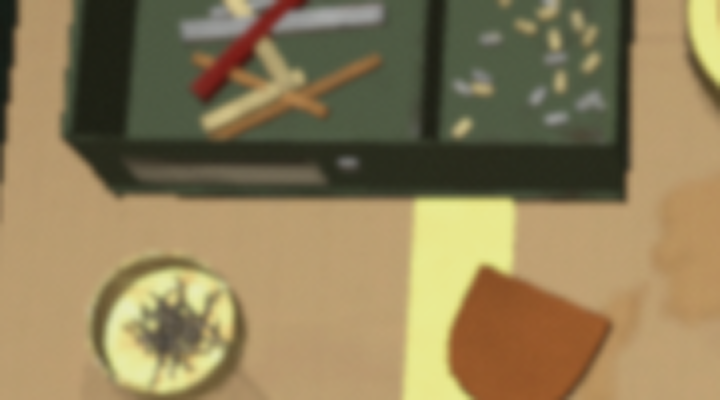

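View pics/tinB.png

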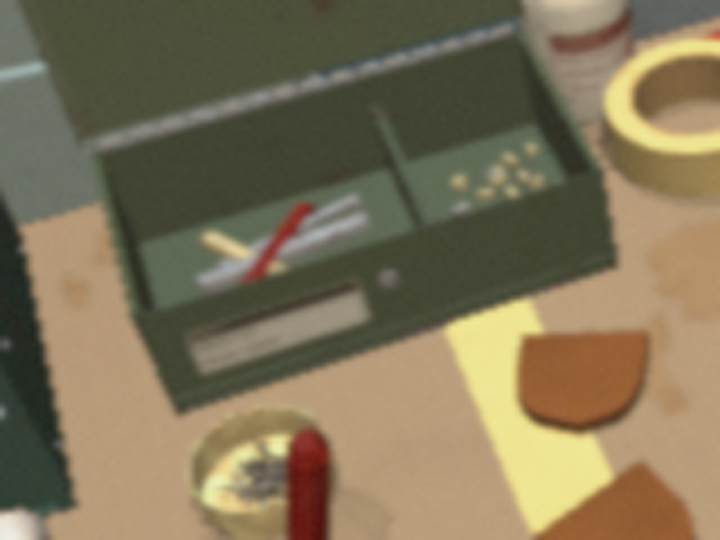

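Run:
```python
from h import *
f,K,E=load("top0"); g,K2,E2=load("scene0")
print("bottom",ray(K,E,[236,129.5],0),ray(K2,E2,[226.7,199],0))
for z in(.04,.05,.06,.07,.08): print(z,ray(K,E,[237,115],z),ray(K2,E2,[223.5,180],z))
print("left bottom", ray(K,E,[109,128],0), "dish",ray(K,E,[122,162],.02))
```

```text
bottom [[ 0.7137 -0.1773  0.    ]] [[ 0.7142 -0.1775  0.    ]]
0.04 [[ 0.7274 -0.1822  0.04  ]] [[ 0.7425 -0.1842  0.04  ]]
0.05 [[ 0.7233 -0.1832  0.05  ]] [[ 0.7313 -0.1815  0.05  ]]
0.06 [[ 0.7192 -0.1841  0.06  ]] [[ 0.7201 -0.1789  0.06  ]]
0.07 [[ 0.7152 -0.1851  0.07  ]] [[ 0.7089 -0.1762  0.07  ]]
0.08 [[ 0.7111 -0.186   0.08  ]] [[ 0.6977 -0.1736  0.08  ]]
left bottom [[0.7137 0.0699 0.    ]] dish [[0.6392 0.0325 0.02  ]]
```

>>> arm_command(offset=[[26,-51,23],[52,-102,46],[78,-153,69],[104,-204,92],[130,-255,115],[156,-306,138],[182,-357,138],[208,-408,138],[234,-459,138],[260,-510,138],[286,-561,138],[312,-612,138]], delta_rot=[[0,0,-10.3],[0,0,-20.6],[0,0,-30.9],[0,0,-41.2],[0,0,-51.5],[0,0,-61.8],[0,0,-72.1],[0,0,-82.4],[0,0,-92.7],[0,0,-103],[0,0,-113.3],[0,0,-123.6]], gripper=[0,0,0,0,0,0,0,0,0,0,0,0])

```text
clock: 1.6
tool_pos: [0.4794, -0.0121, 0.3784]
tcp_rot: [3.139, -0.0, -2.434]
ft_force: [0.9, 1.0, 1.1]
finger_gap: 1.001
```

>>> arm_command(offset=[[26,-51,0],[52,-102,0],[52,-102,-50],[52,-102,-100],[52,-102,-150],[52,-102,-200],[52,-102,-250],[52,-102,-280],[52,-102,-280]], delta_rot=[[0,0,-10.4],[0,0,-20.8],[0,0,-20.8],[0,0,-20.8],[0,0,-20.8],[0,0,-20.8],[0,0,-20.8],[0,0,-20.8],[0,0,-20.8]], gripper=[0,0,0,0,0,0,0,0,0])

```text
clock: 2.72
tool_pos: [0.5294, -0.1142, 0.0958]
tcp_rot: [3.137, -0.006, -2.798]
ft_force: [-0.5, -0.7, 0.1]
finger_gap: 1.001
```

```bash
cat >> h.py <<'E'
def snap(n):
    from bench import arm
    for c in("top","scene"):
        f=arm.grab_frame(c); np.savez(f"pics/{c}{n}.npz",frame=f["frame"],K=f["K"],E=f["extrinsics"])
def crops(n,w=None):
    f=load(f"top{n}")[0]; g=load(f"scene{n}")[0]
    a=cv2.resize(f[110:290,160:420],(520,360),interpolation=cv2.INTER_CUBIC); b=cv2.resize(g[140:300,180:400],(495,360),interpolation=cv2.INTER_CUBIC)
    cv2.imwrite(f"pics/c{n}.png",cv2.resize(np.hstack([a,b]),None,fx=.78,fy=.78))
E
python3 -c "
from h import *
snap(1);crops(1)
from bench import arm;o=arm.get_obs();print(o['tool_pos'],o['tcp_rot'],o['ft_force'],o['joint_pos'])"
```

```text
[ 0.532  -0.1142  0.0991] [ 3.14    0.0006 -2.7967] [ 0.7754 -0.543   0.701 ] [ 0.0857  0.3975 -0.3758 -0.0024 -0.7973 -1.3099]
```

View pics/c1.png

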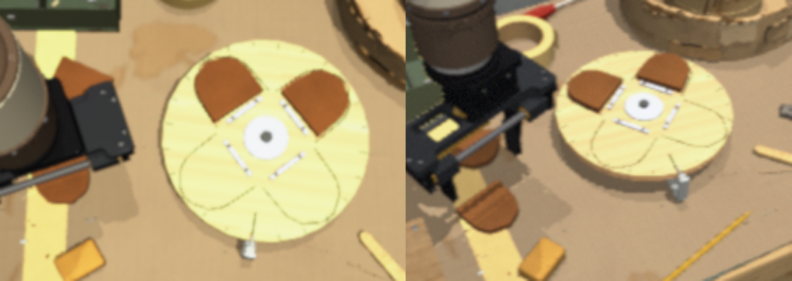

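>>> arm_command(offset=[[0,0,-35],[0,0,-60],[0,0,-72],[0,0,-77],[0,0,-77],[0,0,-77],[0,0,-77],[0,0,-77],[0,0,-77],[0,0,-77],[0,0,-77]], delta_rot=[[0,0,0],[0,0,0],[0,0,0],[0,0,0],[0,0,0],[0,0,0],[0,0,0],[0,0,0],[0,0,0],[0,0,0],[0,0,0]], gripper=[0,0,0,0,0,0.1,0.2,0.3,0.4,0.4,0.4], squeeze=12)

```text
clock: 4.2
tool_pos: [0.5323, -0.1142, 0.0224]
tcp_rot: [3.14, 0.001, -2.796]
ft_force: [-1.7, -0.8, 4.5]
finger_gap: 0.755
```

>>> arm_command(offset=[[0,0,10],[0,0,40],[0,0,80],[0,0,120],[-2,-30,130],[-6,-80,130],[-10,-130,130],[-13,-180,130],[-16,-225,130],[-19,-260,130],[-21,-284,130],[-21,-284,130]], delta_rot=[[0,0,0],[0,0,0],[0,0,0],[0,0,0],[0,0,2],[0,0,5],[0,0,8],[0,0,11],[0,0,14],[0,0,17],[0,0,17.2],[0,0,17.2]], gripper=[0.4,0.4,0.4,0.4,0.4,0.4,0.4,0.4,0.4,0.4,0.4,0.4])

```text
clock: 5.7
tool_pos: [0.5105, -0.3995, 0.1521]
tcp_rot: [3.14, 0.001, -2.499]
ft_force: [-0.1, 0.4, -0.9]
finger_gap: 0.749
```

```bash
python3 -c "
from h import *
snap(2);crops(2)
from bench import arm;o=arm.get_obs();print(o['tool_pos'],o['tcp_rot'],o['ft_force'],o['joint_pos'],o['finger_gap'])"
```

```text
[ 0.5109 -0.3978  0.1523] [ 3.1394  0.0011 -2.4969] [-0.0009  0.5636 -1.2816] [-0.4131  0.4929 -0.0509 -0.0024 -1.0285 -0.5117] 0.7498202638894242
```

View pics/c2.png

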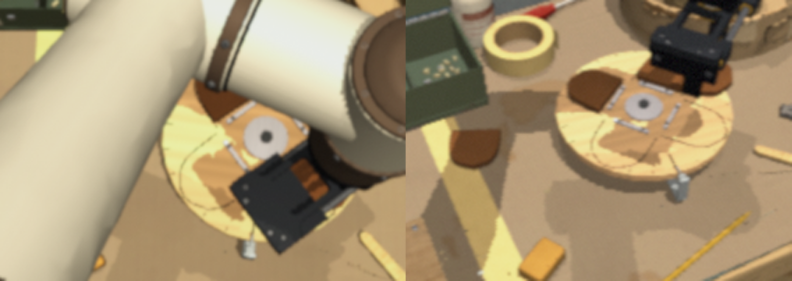

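```bash
python3 -c "
from h import *
g=load('scene2')[0];f=load('top2')[0]
a=cv2.resize(g[110:200,290:390],(500,450),interpolation=cv2.INTER_CUBIC)
b=cv2.resize(f[190:280,290:390],(500,450),interpolation=cv2.INTER_CUBIC)
cv2.imwrite('pics/d2.png',cv2.resize(np.hstack([a,b]),(800,360)))"
```

```text
(no output)
```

View pics/d2.png

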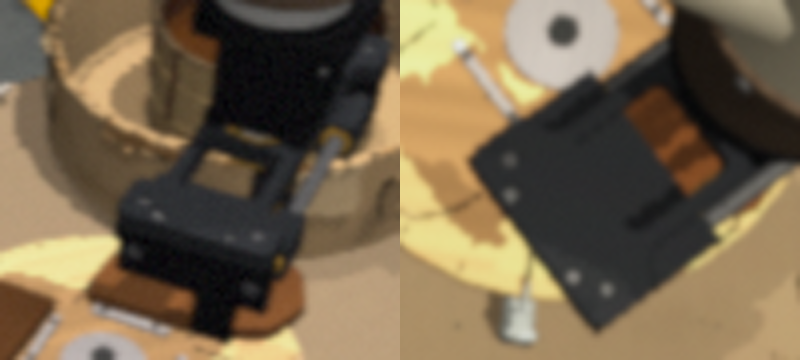

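```bash
python3 -c "
from h import *
g,K,E=load('scene2')
yaw=-2.4969+np.pi; R=np.array([[np.cos(yaw),-np.sin(yaw)],[np.sin(yaw),np.cos(yaw)]])
t=np.array([.5109,-.3978])
pts={'edge+':(32.5,34),'edge-':(32.5,-34),'rear':(-32.5,0),'fing+':(8,34),'fing-':(8,-34)}
for n,(x,y) in pts.items():
  for z in(.130,.140):
    w=R@(np.array([x-8,y])/1000)+t
    u=proj(K,E,np.r_[w,z])[0]; print(n,z,u,(u-[290,110])*[4,4])
"
```

```text
edge+ 0.13 [331.7106 189.3983] [166.8425 317.5933]
edge+ 0.14 [332.0851 185.9203] [168.3406 303.6813]
edge- 0.13 [343.3116 170.6562] [213.2465 242.6249]
edge- 0.14 [343.7668 167.1899] [215.0671 228.7596]
rear 0.13 [366.4505 188.9017] [305.8019 315.6068]
rear 0.14 [367.1381 185.415 ] [308.5524 301.6602]
fing+ 0.13 [342.6009 192.9616] [210.4036 331.8465]
fing+ 0.14 [343.0782 189.48  ] [212.3129 317.92  ]
fing- 0.13 [353.7764 173.8605] [255.1057 255.442 ]
fing- 0.14 [354.3264 170.3877] [257.3054 241.5509]
```

>>> arm_command(offset=[[1,0,-30],[1,0,-55],[1,0,-70],[1,0,-78],[1,0,-82],[1,0,-84],[1,0,-85],[1,0,-85],[1,0,-85],[1,0,-85]], delta_rot=[[0,0,0],[0,0,0],[0,0,0],[0,0,0],[0,0,0],[0,0,0],[0,0,0],[0,0,0],[0,0,0],[0,0,0]], gripper=[0.4,0.4,0.4,0.4,0.4,0.4,0.4,0.4,0.4,0.4])

```text
clock: 7.05
tool_pos: [0.512, -0.3979, 0.0674]
tcp_rot: [3.14, 0.001, -2.497]
ft_force: [-0.0, 0.8, -0.1]
finger_gap: 0.751
```

```bash
python3 -c "
from h import *
snap(3);crops(3)
from bench import arm;o=arm.get_obs();print(o['tool_pos'],o['tcp_rot'],o['ft_force'],o['joint_pos'],o['finger_gap'])"
```

```text
[ 0.5119 -0.3978  0.0673] [ 3.1395  0.0012 -2.4969] [ 0.5555 -0.3407 -0.7378] [-0.4126  0.5832 -0.1334 -0.0027 -0.8555 -0.5117] 0.7497538402086569
```

View pics/c3.png

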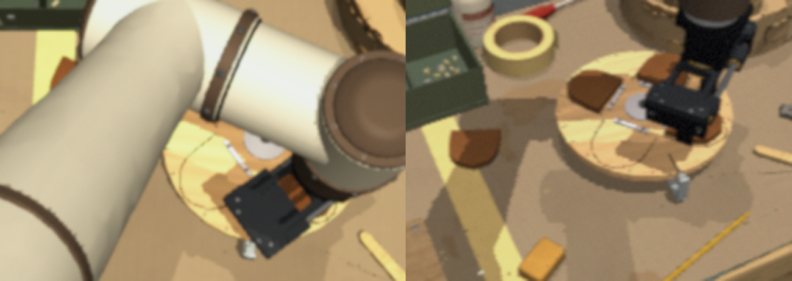

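>>> arm_command(offset=[[0,0,-1],[0,0,-1.5],[0,0,-2],[0,0,-2],[0,0,-2]], delta_rot=[[0,0,0],[0,0,0],[0,0,0],[0,0,0],[0,0,0]], gripper=[0.4,0.4,0.4,0.4,0.4])

```text
clock: 7.78
tool_pos: [0.512, -0.3978, 0.0653]
tcp_rot: [3.14, 0.001, -2.497]
ft_force: [0.5, -0.0, 0.9]
finger_gap: 0.755
```

>>> arm_command(offset=[[0,0,-0.4],[0,0,-0.8],[0,0,-0.8],[0,0,-0.8]], delta_rot=[[0,0,0],[0,0,0],[0,0,0],[0,0,0]], gripper=[0.4,0.4,0.4,0.4])

```text
clock: 8.28
tool_pos: [0.512, -0.3978, 0.0645]
tcp_rot: [3.14, 0.001, -2.497]
ft_force: [1.0, -0.1, 0.2]
finger_gap: 0.752
```

>>> arm_command(offset=[[0,0,-0.3],[0,0,-0.3],[0,0,-0.3],[0,0,-0.3],[0,0,-0.3],[0,0,-0.3],[0,0,-0.3]], delta_rot=[[0,0,0],[0,0,0],[0,0,0],[0,0,0],[0,0,0],[0,0,0],[0,0,0]], gripper=[0.4,0.3,0.24,0.22,0.2,0.17,0.12], squeeze=4)

```text
clock: 9.15
tool_pos: [0.5119, -0.3979, 0.0642]
tcp_rot: [3.139, 0.001, -2.497]
ft_force: [-0.0, -0.3, -0.3]
finger_gap: 0.858
```

```bash
python3 -c "
from h import *
snap(4);crops(4)
from bench import arm;o=arm.get_obs();print(o['tool_pos'],o['tcp_rot'],o['ft_force'],o['joint_pos'],o['finger_gap'])"
```

```text
[ 0.512  -0.3979  0.0642] [ 3.1396  0.0012 -2.4969] [ 0.9529 -0.4334  0.3365] [-0.4126  0.5868 -0.1359 -0.0027 -0.8493 -0.5117] 0.8719776014201658
```

View pics/c4.png

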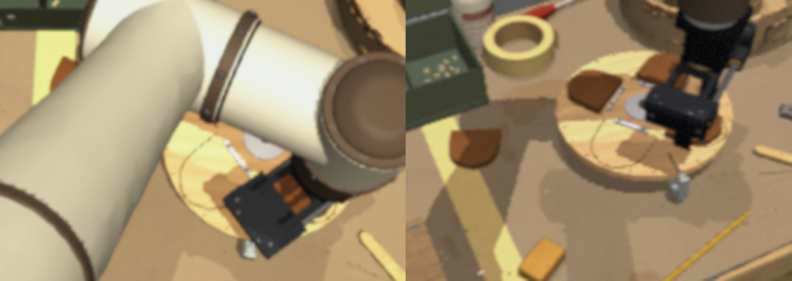

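>>> arm_command(offset=[[0,0,4],[0,0,12],[0,0,40],[0,0,90],[0,0,120],[15,35,120],[35,80,120],[55,125,120],[75,165,120],[95,205,120],[112,240,120],[126,265,120]], delta_rot=[[0,0,0],[0,0,0],[0,0,0],[0,0,0],[0,0,0],[0,0,-8],[0,0,-17],[0,0,-26],[0,0,-35],[0,0,-44],[0,0,-53],[0,0,-58.6]], gripper=[0.08,0,0,0,0,0,0,0,0,0,0,0])

```text
clock: 10.75
tool_pos: [0.6387, -0.1312, 0.1851]
tcp_rot: [3.139, 0.002, 2.761]
ft_force: [-0.4, -0.4, -0.4]
finger_gap: 1.0
```

```bash
python3 -c "
from h import *
snap(5);crops(5)
from bench import arm;o=arm.get_obs();print(o['tool_pos'],o['tcp_rot'],o['ft_force'],o['joint_pos'],o['finger_gap'])"
```

```text
[ 0.6393 -0.1304  0.1848] [3.1389 0.0026 2.7663] [ 0.6684 -0.6616  0.4263] [ 0.0456  0.4705 -0.001  -0.0016 -1.0958 -1.9909] 1.0013478785419627
```

View pics/c5.png

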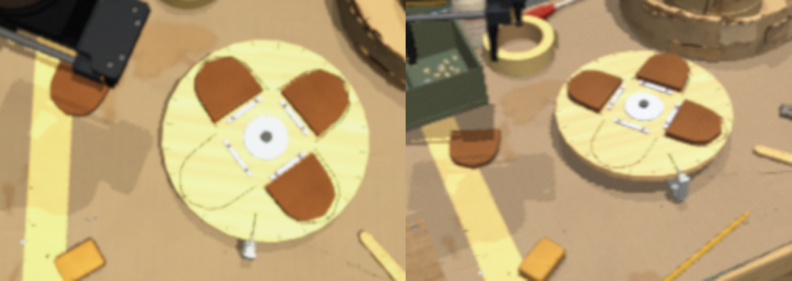

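```bash
cat >> h.py <<'E'
def report(n,z=.052):
    for c in("top","scene"):
        f,K,E=load(f"{c}{n}")
        for k in cv2.findContours(brown(f),0,1)[0]:
            a=cv2.contourArea(k)
            if 250<a<1200:
                r=lift(K,E,k,z)
                if abs(r["cen"][0]-.57)<.12 and abs(r["cen"][1]+.35)<.12: print(c,r["cen"],"yaw",np.rad2deg(r["yaw"]),r["lenx"],r["leny"])
        h=cv2.cvtColor(f,cv2.COLOR_BGR2HSV); w=((h[...,1]<40)&(h[...,2]>190)).astype(np.uint8)*255
        for k in cv2.findContours(w,0,1)[0]:
            if 15<cv2.contourArea(k)<60:
                (x,y),_,_=cv2.minAreaRect(k); p=ray(K,E,[x,y],.046)[0]
                if abs(p[0]-.57)<.06 and abs(p[1]+.355)<.06: d=p[:2]-[.5692,-.3545]; print(c,"fence",p[:2],np.linalg.norm(d),np.rad2deg(np.arctan2(d[1],d[0]))%90)
E
python3 -c "
from h import *
report(0);print();report(5)
f=load('top5')[0]; cv2.imwrite('pics/e5.png',cv2.resize(f[130:275,255:405],None,fx=4,fy=4,interpolation=cv2.INTER_CUBIC))"
```

```text
top [ 0.6173 -0.4172] yaw 128.67781 0.06250512779824431 0.0666776737818717
top [ 0.6313 -0.304 ] yaw -144.87936 0.06203276706471313 0.0669453307721527
top fence [ 0.5372 -0.379 ] 0.040255150058934076 37.4030239825552
top fence [ 0.5451 -0.3216] 0.04073040948368588 36.21949234684794
top fence [ 0.5942 -0.387 ] 0.04103559494190958 37.60585369809512
top fence [ 0.6022 -0.3297] 0.041311119667071246 36.88760222329812
scene [ 0.6294 -0.3026] yaw -144.3951 0.062051437583809405 0.07109386943315442
scene [ 0.6167 -0.4183] yaw 128.44249 0.06859558067067095 0.06628116539595104
scene fence [ 0.5459 -0.3216] 0.04032867949311773 35.26496180991829
scene fence [ 0.5345 -0.3743] 0.03997644395359976 29.66097564200129
scene fence [ 0.6029 -0.3292] 0.04213938675044112 36.86057718518823

top [ 0.5054 -0.398 ] yaw 36.793816 0.06106485830939615 0.06580962532002524
top [ 0.618  -0.4169] yaw 129.85565 0.062410092110233385 0.06647354566548702
top [ 0.6313 -0.304 ] yaw -145.21083 0.06210303087886708 0.06662766009009814
top fence [ 0.5402 -0.3831] 0.0407456392057032 44.5708406599648
top fence [ 0.5448 -0.3221] 0.040550063035601575 36.973293846741655
top fence [ 0.5942 -0.387 ] 0.0410356480284048 37.605946738221455
top fence [ 0.6022 -0.3297] 0.04131106434286408 36.8875642672235
scene [ 0.5029 -0.3964] yaw 37.06507 0.05980218612778294 0.07014179311856006
scene [ 0.6292 -0.3024] yaw -144.3951 0.062051437583809405 0.06993701132543471
scene [ 0.6161 -0.4195] yaw 125.86617 0.06952279003058447 0.06662181081432775
scene fence [ 0.5459 -0.3216] 0.040328669147153724 35.264843052175664
scene fence [ 0.5349 -0.3741] 0.03955041264141969 29.747848219903943
scene fence [ 0.6024 -0.3284] 0.042177876970210686 38.14300772030211
scene fence [ 0.5915 -0.3891] 0.041169716237118716 32.71934467164309
```

View pics/e5.png

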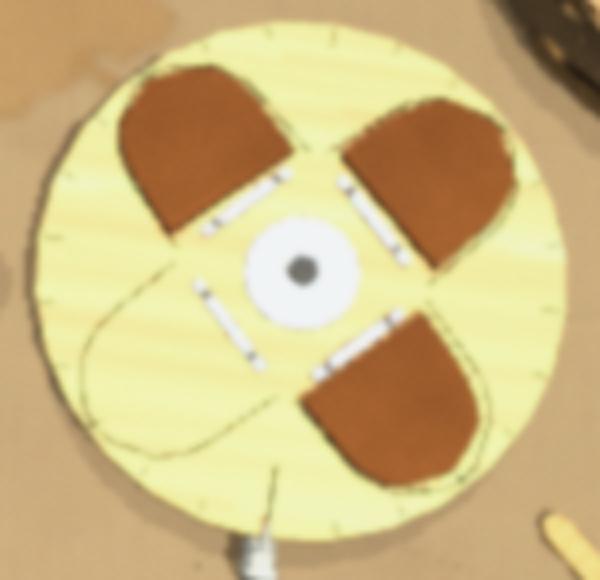

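```bash
cat > ov.py <<'E'
from h import *
import sys
def ov(n,tcp,yaw,half,cam="scene",out=None,box=(60,60)):
    f,K,E=load(f"{cam}{n}")
    x=np.array([np.cos(yaw),np.sin(yaw),0]);y=np.array([-x[1],x[0],0]);T=np.array(tcp)
    P=[]
    for s in(1,-1):
        for d in(half,half+.015):
            for w in(-.0095,.0095): P.append(T+s*d*y+w*x+[0,0,-.019])
    u=proj(K,E,np.array(P)); c=u.mean(0).astype(int)
    x0,y0=c-box; S=5; im=cv2.resize(f[y0:y0+2*box[1],x0:x0+2*box[0]],None,fx=S,fy=S,interpolation=cv2.INTER_CUBIC)
    for i in(0,4):
        q=((u[[i,i+1,i+3,i+2]]-[x0,y0]+.5)*S).astype(np.int32); cv2.polylines(im,[q.reshape(-1,1,2)],True,(255,0,255),1)
    cv2.imwrite(out,im); print(u)
E
python3 -c "
from ov import *
ov(1,[.532,-.1142,.0991],.345,.0435,out='pics/o1.png')
ov(5,[.6393,-.1304,.1848],2.7663-np.pi,.0435,out='pics/o5.png')"
```

```text
[[209.4245 251.1272]
 [203.6244 245.9293]
 [203.4085 255.4851]
 [197.6279 250.1834]
 [242.1685 227.4081]
 [236.2868 222.7571]
 [247.4694 223.5681]
 [241.5786 219.0029]]
[[186.9146 176.4581]
 [187.8198 170.5211]
 [179.6337 176.8941]
 [180.6595 170.9461]
 [228.9542 173.9402]
 [229.1669 168.0668]
 [236.1699 173.508 ]
 [236.2643 167.6455]]
```

View pics/o1.png

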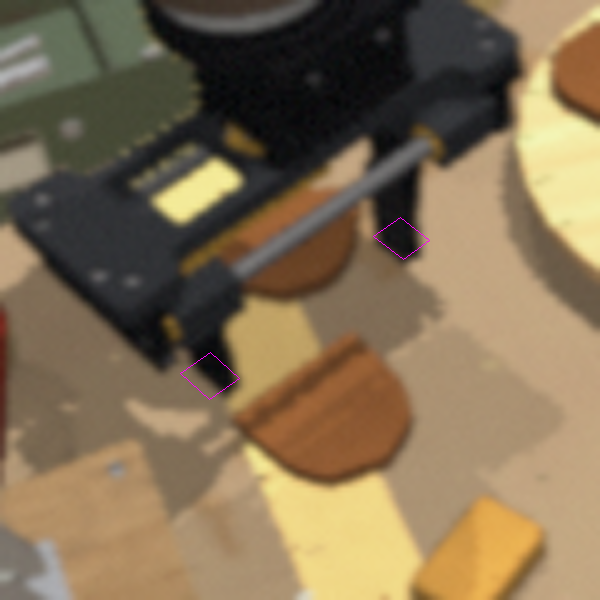

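View pics/o5.png

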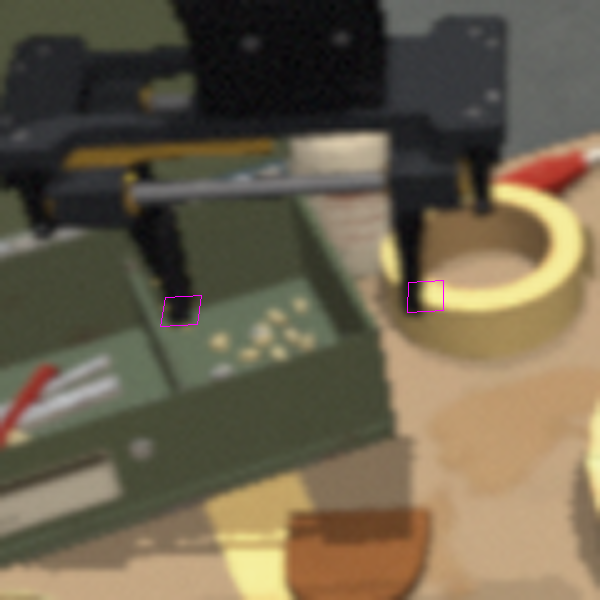

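>>> arm_command(offset=[[-1,-3,-40],[-1,-3,-85],[-1,-3,-125],[-1,-3,-148],[-1,-3,-158],[-1,-3,-162.5],[-1,-3,-162.5],[-1,-3,-162.5]], delta_rot=[[0,0,0],[0,0,0],[0,0,0],[0,0,0],[0,0,0],[0,0,0],[0,0,0],[0,0,0]], gripper=[0,0,0,0,0,0,0,0], squeeze=12)

```text
clock: 11.85
tool_pos: [0.639, -0.1334, 0.0235]
tcp_rot: [3.138, 0.005, 2.767]
ft_force: [-0.1, -0.5, -0.9]
finger_gap: 0.998
```

```bash
python3 -c "
from ov import *
snap(6)
from bench import arm;o=arm.get_obs();print(o['tool_pos'],o['tcp_rot'],o['ft_force'],o['finger_gap'])
ov(6,o['tool_pos'],o['tcp_rot'][2]-np.pi,.0435,out='pics/o6.png')"
```

```text
[ 0.6389 -0.1334  0.0233] [3.1383 0.0041 2.7665] [0.2601 0.4993 0.8269] 1.0020933548619435
[[201.3814 227.3965]
 [201.9624 221.4806]
 [195.046  227.8068]
 [195.7185 221.8816]
 [237.9824 225.0263]
 [238.0374 219.1638]
 [244.2682 224.6192]
 [244.2331 218.7659]]
```

View pics/o6.png

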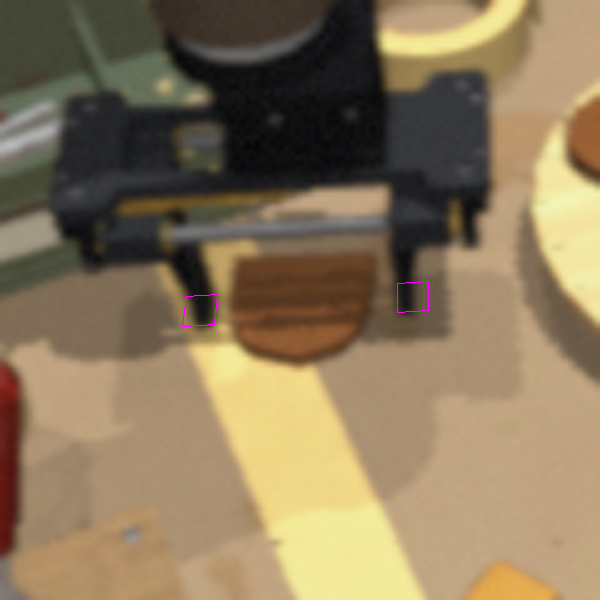

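>>> arm_command(offset=[[2,-0.8,0],[3,-1,-1],[3,-1,-1],[3,-1,-1],[3,-1,-1],[3,-1,-1],[3,-1,-1],[3,-1,-1],[3,-1,-1]], delta_rot=[[0,0,0],[0,0,0],[0,0,0],[0,0,0],[0,0,0],[0,0,0],[0,0,0],[0,0,0],[0,0,0]], gripper=[0,0,0,0.1,0.2,0.3,0.4,0.4,0.4])

```text
clock: 13.08
tool_pos: [0.6418, -0.1343, 0.0223]
tcp_rot: [3.138, 0.004, 2.767]
ft_force: [-0.8, 1.0, -0.8]
finger_gap: 0.772
```

```bash
python3 -c "
from ov import *
snap(7)
from bench import arm;o=arm.get_obs();print(o['tool_pos'],o['tcp_rot'],o['ft_force'],o['finger_gap'])
ov(7,o['tool_pos'],o['tcp_rot'][2]-np.pi,.034,out='pics/o7.png')"
```

```text
[ 0.6419 -0.1343  0.0223] [3.1383 0.0041 2.7666] [0.0311 0.1601 0.5145] 0.7714614151868294
[[205.4647 226.4235]
 [205.9848 220.5422]
 [199.1541 226.832 ]
 [199.7649 220.9415]
 [233.9816 224.5775]
 [234.0931 218.7377]
 [240.2521 224.1716]
 [240.274  218.3409]]
```

View pics/o7.png

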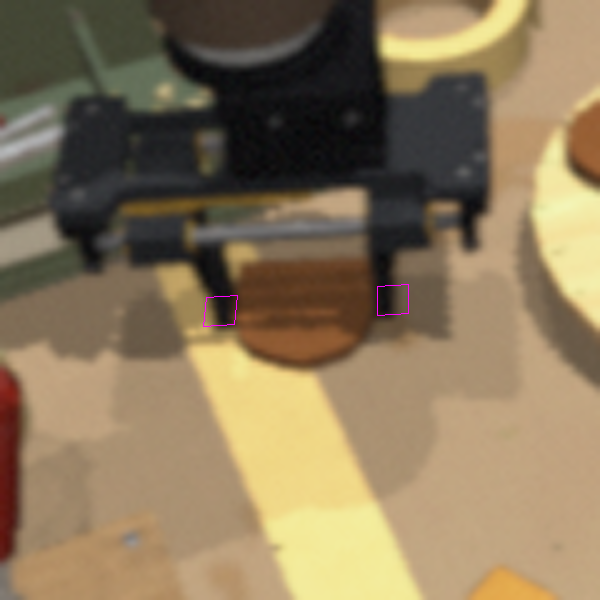

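```bash
python3 -c "
from h import *
ax=np.array([.5692,-.3545])
for n in(0,5):
  for cam in('top','scene'):
    f,K,E=load(f'{cam}{n}')
    for a in(37,127,217,307):
        r=np.deg2rad(a);d=np.array([np.cos(r),np.sin(r)]);t=np.array([-d[1],d[0]])
        out=[]
        for q in np.arange(.036,.056,.001):
            v=[]
            for s in np.linspace(-.015,.015,13):
                u=proj(K,E,np.r_[ax+q*d+s*t,.046])[0]
                v.append(cv2.getRectSubPix(f,(1,1),(float(u[0]),float(u[1])))[0,0])
            out.append(np.mean(v,0))
        o=np.array(out); print(n,cam,a,'B:',o[:,0].astype(int))
"
```

```text
0 top 37 B: [165 170 182 198 212 219 216 205 186 162 136 110  84  63  50  44  43  42
  42  41  41]
0 top 127 B: [167 177 193 209 218 218 209 193 174 161 156 156 157 158 157 157 157 156
 156 155 155]
0 top 217 B: [160 172 190 209 219 219 210 193 176 165 161 159 159 159 159 159 158 158
 158 157 157]
0 top 307 B: [158 163 177 196 211 218 214 200 178 151 120  90  64  47  39  38  39  40
  40  41  41]
0 scene 37 B: [165 170 179 192 204 212 214 210 197 178 152 126 100  78  63  54  50  50
  51  52  52]
0 scene 127 B: [189 201 211 217 218 212 201 185 171 160 154 152 153 155 156 157 157 157
 157 156 156]
0 scene 217 B: [186 199 210 216 216 210 199 184 172 165 161 160 160 160 160 160 160 159
 159 159 158]
0 scene 307 B: [159 167 178 191 202 207 206 197 181 159 134 108  85  65  50  41  38  38
  40  42  45]
5 top 37 B: [178 183 195 211 223 229 227 217 199 174 147 118  90  68  54  48  47  46
  45  45  45]
5 top 127 B: [179 190 206 220 228 228 222 206 188 174 170 169 170 170 170 170 170 169
 168 168 167]
5 top 217 B: [173 185 204 221 228 226 213 184 144 105  75  57  48  46  45  45  45  45
  45  45  45]
5 top 307 B: [171 176 191 209 223 228 225 214 193 164 132 100  71  52  44  42  43  44
  44  44  45]
5 scene 37 B: [174 179 188 200 212 220 223 219 207 188 161 133 106  83  67  58  54  54
  55  56  56]
5 scene 127 B: [200 211 220 226 226 221 210 195 181 170 164 162 163 165 166 167 167 167
 167 166 166]
5 scene 217 B: [196 208 217 223 220 210 189 159 126  97  75  62  57  55  55  55  56  56
  56  56  55]
5 scene 307 B: [170 178 190 202 212 217 215 206 190 168 142 115  91  69  54  44  40  40
  42  46  49]
```

>>> arm_command(offset=[[0,0,10],[0,0,40],[0,0,85],[0,0,120],[-12,-17,130],[-35,-50,130],[-60,-86,130],[-84,-120,130],[-102,-147,130],[-114,-165,130],[-114,-165,130],[-114,-165,130]], delta_rot=[[0,0,0],[0,0,0],[0,0,0],[0,0,0],[0,0,-5],[0,0,-12],[0,0,-19],[0,0,-26],[0,0,-31],[0,0,-31.5],[0,0,-31.5],[0,0,-31.5]], gripper=[0.4,0.4,0.4,0.4,0.4,0.4,0.4,0.4,0.4,0.4,0.4,0.4])

```text
clock: 14.68
tool_pos: [0.5283, -0.299, 0.1525]
tcp_rot: [3.138, 0.004, 2.218]
ft_force: [0.6, -0.3, -0.5]
finger_gap: 0.769
```

```bash
python3 -c "
from ov import *
snap(8)
from bench import arm;o=arm.get_obs();print(o['tool_pos'],o['tcp_rot'],o['ft_force'],o['finger_gap'],o['joint_pos'])
ov(8,o['tool_pos'],o['tcp_rot'][2]-np.pi,.034,out='pics/o8.png')
crops(8)"
```

```text
[ 0.5285 -0.2986  0.1523] [3.1381 0.0042 2.2184] [ 0.5632  0.381  -0.1409] 0.7688229077724104 [-0.248   0.4268 -0.1644 -0.0001 -0.9742 -2.2459]
[[287.237  189.1423]
 [291.2131 183.699 ]
 [280.9307 187.0058]
 [284.9719 181.6258]
 [316.8344 199.1693]
 [320.4903 193.4241]
 [323.595  201.4597]
 [327.1745 195.6445]]
```

View pics/o8.png

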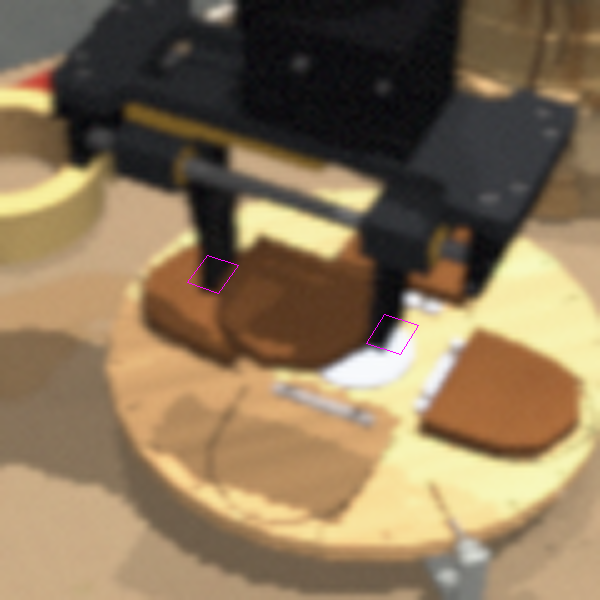

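View pics/c8.png

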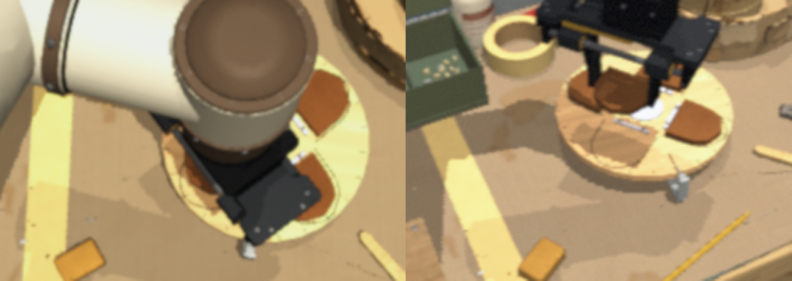

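```bash
python3 -c "
from h import *
g,K,E=load('scene8')
yaw=2.2184-np.pi; R=np.array([[np.cos(yaw),-np.sin(yaw)],[np.sin(yaw),np.cos(yaw)]])
t=np.array([.5285,-.2986]); c0=np.array([303.9,191.4]).astype(int)-60
print(c0)
for n,(x,y) in {'rear':(-32.5,0),'e+':(32.5,34),'e-':(32.5,-34)}.items():
  for z in(.130,.140):
    for off in (6,10,14): print(n,z,off,(proj(K,E,np.r_[R@(np.array([x-off,y])/1000)+t,z])[0]-c0+.5)*5)
"
```

```text
[243 131]
rear 0.13 6 [266.1177 367.8349]
rear 0.13 10 [261.8466 374.1012]
rear 0.13 14 [257.5485 380.4071]
rear 0.14 6 [266.3823 350.4898]
rear 0.14 10 [262.0722 356.7594]
rear 0.14 14 [257.7345 363.069 ]
e+ 0.13 6 [260.6657 247.9182]
e+ 0.13 10 [256.6423 253.4424]
e+ 0.13 14 [252.595  258.9994]
e+ 0.14 6 [260.8662 230.6027]
e+ 0.14 10 [256.8081 236.1236]
e+ 0.14 14 [252.7258 241.6776]
e- 0.13 6 [405.2139 295.2645]
e- 0.13 10 [401.5173 301.0881]
e- 0.13 14 [397.7981 306.9473]
e- 0.14 6 [406.7192 277.8847]
e- 0.14 10 [402.9939 283.7074]
e- 0.14 14 [399.2456 289.566 ]
```

>>> arm_command(offset=[[-2,0,-30],[-2,0,-55],[-2,0,-70],[-2,0,-78],[-2,0,-83],[-2,0,-85],[-2,0,-86],[-2,0,-86],[-2,0,-86]], delta_rot=[[0,0,0],[0,0,0],[0,0,0],[0,0,0],[0,0,0],[0,0,0],[0,0,0],[0,0,0],[0,0,0]], gripper=[0.4,0.4,0.4,0.4,0.4,0.4,0.4,0.4,0.4])

```text
clock: 15.9
tool_pos: [0.5266, -0.2987, 0.0666]
tcp_rot: [3.138, 0.005, 2.218]
ft_force: [0.5, 0.1, -0.6]
finger_gap: 0.773
```

```bash
python3 -c "
from ov import *
snap(9)
from bench import arm;o=arm.get_obs();print(o['tool_pos'],o['tcp_rot'],o['ft_force'],o['finger_gap'],o['joint_pos'])
ov(9,o['tool_pos'],o['tcp_rot'][2]-np.pi,.034,out='pics/o9.png')
crops(9)"
```

```text
[ 0.5266 -0.2987  0.0665] [3.1378 0.0046 2.2184] [-0.1335  0.4242 -1.5204] 0.7689030041397807 [-0.2489  0.5224 -0.2559 -0.0001 -0.7865 -2.245 ]
[[287.8196 217.2148]
 [291.5139 211.7745]
 [281.9479 215.0658]
 [285.6987 209.6846]
 [315.31   227.2759]
 [318.728  221.5547]
 [321.5739 229.5684]
 [324.9262 223.7822]]
```

View pics/o9.png

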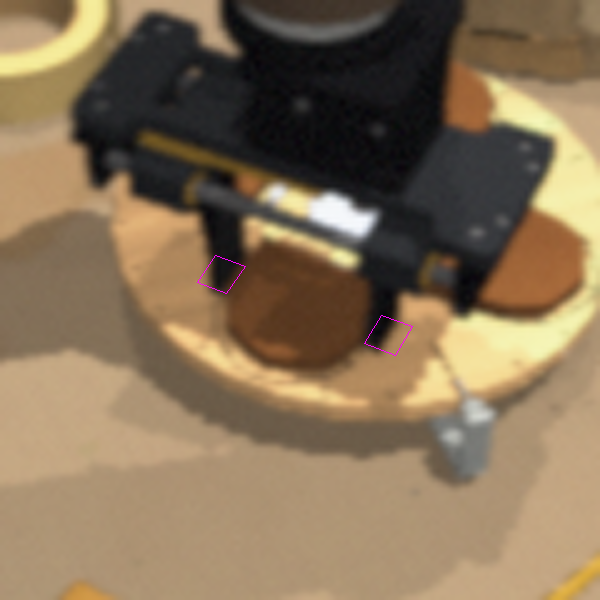

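>>> arm_command(offset=[[0,0,-1],[0,0,-1.5],[0,0,-2],[0,0,-2],[0,0,-2]], delta_rot=[[0,0,0],[0,0,0],[0,0,0],[0,0,0],[0,0,0]], gripper=[0.4,0.4,0.4,0.4,0.4])

```text
clock: 16.62
tool_pos: [0.5265, -0.2987, 0.0645]
tcp_rot: [3.138, 0.005, 2.218]
ft_force: [0.8, 0.4, 0.3]
finger_gap: 0.764
```

>>> arm_command(offset=[[0,0,-0.3],[0,0,-0.3],[0,0,-0.3],[0,0,-0.3],[0,0,-0.3],[0,0,-0.3],[0,0,-0.3],[0,0,-0.3]], delta_rot=[[0,0,0],[0,0,0],[0,0,0],[0,0,0],[0,0,0],[0,0,0],[0,0,0],[0,0,0]], gripper=[0.4,0.3,0.22,0.2,0.18,0.15,0.12,0.1], squeeze=4)

```text
clock: 17.62
tool_pos: [0.5266, -0.2987, 0.0642]
tcp_rot: [3.138, 0.005, 2.218]
ft_force: [0.7, -0.4, 0.0]
finger_gap: 0.892
```

>>> arm_command(offset=[[0,0,4],[0,0,12],[0,0,40],[0,0,90],[0,0,130],[20,30,140],[45,66,140],[70,104,140],[95,142,140],[112,168,140],[112,168,140],[112,168,140]], delta_rot=[[0,0,0],[0,0,0],[0,0,0],[0,0,0],[0,0,0],[0,0,5],[0,0,12],[0,0,20],[0,0,27],[0,0,31],[0,0,31],[0,0,31]], gripper=[0.08,0,0,0,0,0,0,0,0,0,0,0])

```text
clock: 19.12
tool_pos: [0.6382, -0.1309, 0.2045]
tcp_rot: [3.138, 0.005, 2.759]
ft_force: [0.5, -0.6, -0.1]
finger_gap: 1.002
```

```bash
python3 -c "
from h import *
snap(10);report(10)
from bench import arm;o=arm.get_obs();print(o['tool_pos'],o['ft_force'])
f=load('top10')[0];g=load('scene10')[0]
a=cv2.resize(f[130:275,255:405],(440,425),interpolation=cv2.INTER_CUBIC);b=cv2.resize(g[155:260,255:380],(506,425),interpolation=cv2.INTER_CUBIC)
cv2.imwrite('pics/e10.png',cv2.resize(np.hstack([a,b]),(800,360)))
# disc change: difference of zero line / pointer area
d=cv2.absdiff(f,load('top0')[0])[235:275,300:340]; print(d.mean(),d.max())
"
```

```text
top [ 0.5054 -0.398 ] yaw 36.793816 0.06106485830939615 0.06585777583374962
top [ 0.5202 -0.2924] yaw -56.594704 0.06062407605731522 0.06586753152456683
top [ 0.6175 -0.4172] yaw 128.59503 0.06260330685316759 0.06703561491557612
top [ 0.6312 -0.3038] yaw -144.73727 0.06216956054140333 0.0666616260924646
top fence [ 0.5374 -0.3795] 0.040436013096473905 38.16930824137046
top fence [ 0.5412 -0.3248] 0.04077381116749306 43.27907367412317
top fence [ 0.5941 -0.3869] 0.04089099655640573 37.598975153950754
top fence [ 0.6022 -0.3297] 0.04131106434286408 36.8875642672235
scene [ 0.5183 -0.2903] yaw -56.142296 0.06287776151741716 0.0678873763516383
scene [ 0.5029 -0.3964] yaw 37.06507 0.05980218612778294 0.07014179311856006
scene [ 0.629  -0.3021] yaw -143.80081 0.06211229147254333 0.07023033274387716
scene [ 0.6163 -0.4193] yaw 126.35918 0.06971192638831121 0.06656702623256358
scene fence [ 0.5349 -0.3741] 0.03955041264141969 29.747848219903943
scene fence [ 0.6024 -0.3284] 0.042177876970210686 38.14300772030211
scene fence [ 0.5915 -0.3891] 0.041169716237118716 32.71934467164309
[ 0.638  -0.1316  0.2045] [ 0.8382  0.1881 -0.6006]
16.98375 150
```

View pics/e10.png

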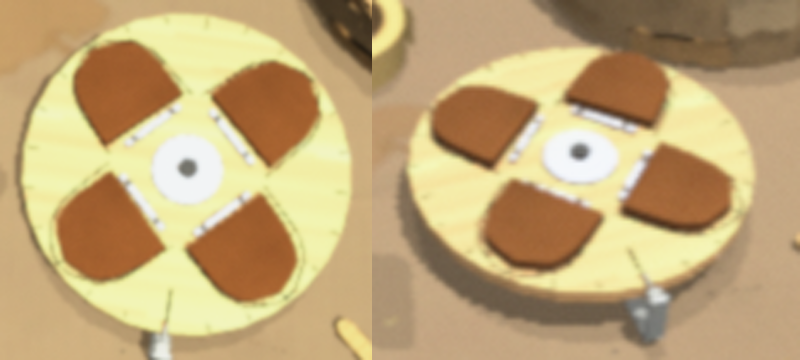

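```bash
python3 -c "
from h import *
ax=np.array([.5692,-.3545]); f,K,E=load('top10')
for a in(127,217):
  r=np.deg2rad(a);d=np.array([np.cos(r),np.sin(r)]);t=np.array([-d[1],d[0]])
  for s0 in(-.018,0,.018):
    o=[]
    for q in np.arange(.036,.052,.001):
      o.append(np.mean([cv2.getRectSubPix(f,(1,1),tuple(map(float,proj(K,E,np.r_[ax+q*d+(s0+s)*t,.046])[0])))[0,0,0] for s in(-.003,0,.003)]))
    print(a,s0,np.array(o).astype(int))
# zero line: centroid of dark pixels between hub and rim near pointer
for n in(0,5,10):
    f,K,E=load(f'top{n}'); r=f[238:262,312:334].astype(int).sum(2); bg=np.median(r)
    P=[]
    for v in range(244,258):
        row=cv2.cvtColor(f,cv2.COLOR_BGR2GRAY)[v,312:334].astype(float); w=np.clip(np.median(row)-row-12,0,None); P.append((w@np.arange(312,334)/w.sum()) if w.sum()>0 else np.nan)
    print(n,np.array(P).round(1))
"
```

```text
127 -0.018 [171 176 184 191 195 193 185 168 136 104  78  58  48  44  43  43]
127 0 [186 196 212 226 234 235 224 204 165 126  95  70  56  50  47  46]
127 0.018 [172 179 189 200 204 203 195 184 166 145 121  96  74  61  52  50]
217 -0.018 [168 172 186 198 201 200 186 159 127  94  67  54  47  46  46  46]
217 0 [178 189 209 228 234 235 219 192 152 111  77  59  48  46  45  45]
217 0.018 [165 169 179 193 199 197 183 160 127  96  72  57  48  45  44  45]
0 [  nan   nan 323.3 323.2 323.  322.9 322.7 322.6 322.5 322.3 322.2 322.
 321.8 321.7]
5 [  nan   nan 323.3 323.4 323.2 323.1 322.8 322.7 322.6 322.5 322.4 322.2
 322.1 321.9]
10 [  nan   nan 323.3 323.4 323.2 323.  322.9 322.7 322.6 322.5 322.4 322.2
 322.1 321.8]
```

```bash
python3 -c "
from bench import arm
print(arm.sign_off(), arm.get_obs()['clock'])"
```

```text
the job is handed in; nothing more can be done
the job is handed in; nothing more can be done
```

Both heel lifts are on the turntable and the job is handed in. By my checks it meets every limit, though `sign_off` gave no verdict. I gripped each lift across its sides, lowered it straight down until its underside was level with the disc face, and let go slowly. The clock was about 19 s of the 59 s.

| Check from the last pictures | Lift A on the right place | Lift B on the left place | Limit |
|---|---|---|---|
| Offset towards the hub | about +0.5 to +3 mm | about +1 mm | −8 to +6.5 mm |
| Offset sideways | about +4 mm | about −2 mm | ±8 mm |
| Out of square | under 1° | about 3° | 10° |

- **Fences:** both are fully in view with the straight edges standing clear. I felt no contact force above the disc face, so the lifts should lie flat; I did not measure the tilt directly.
- **Disc and laid lifts:** the zero line moved less than about 0.5 mm in the image. The laid lifts stayed within about 1 mm in the top view.
- **Arm:** it ended open and about 0.2 m above the bench, touching nothing.

Three things disagreed or went uncorrected:

- **Camera disagreement:** the two cameras differed by 2–3 mm on the lift positions. On its own, the scene camera puts A about 6 mm off sideways, still inside the limit. It is off the same way on the laid lifts, so I trusted the top view.
- **Lift A's sideways offset:** I did not find the cause of the 4 mm. I left it, because regripping could have turned the disc.
- **Lift A's distance to the fence:** its outline gave +3 mm towards the hub, while its gap to the fence gave about 0 to +1 mm. Both are within limits.

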